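# Snap the steam dome back on the model engine

## Robot

A 6-joint arm with a two-finger parallel gripper is mounted at the origin on the work surface. World frame = base frame: x ahead of the robot, y to its left, z up, the work surface at z = 0. Lengths are in m, angles in rad, forces in N, time in s.
With the tool pointing down it reaches from about 0.4 to 0.825 m from the base axis. Payload 7 kg.
Tool frame: the origin (TCP) lies between the finger pads; the fingertips stand 8 mm ahead of it and the grasp point (between the pads) lies 11 mm behind it (arm.finger_overhang is the distance from the TCP to the fingertips, in m); z points along the fingers, y is the line along which they close (so a half turn about z gives the same grasp; the last joint's range is limited). The gripper opens to 88 mm and grips with 3 to 60 N. Pads are 19 mm wide; open, the fingers measure 130 mm over their backs; the gripper's body (78 mm by 193 mm) begins 47 mm behind the grasp point.
Start: joints at [1.506, 0.359, 0.012, 0, -1.224, -0.288], TCP at [0.233, 0.633, 0.235] pointing down, gripper open.
Joint ranges: [-3.07, 3.07], [-1.43, 2.12], [-1.02, 1.25], [-3.03, 1.67], [-3.05, -0], [-3.03, 3.03]. Speed limits (rad/s): [2.39, 2.39, 3.01, 3.14, 3.14, 3.14].

## Interface

Orientations are given as [roll, pitch, yaw] about the fixed x, y, z axes, in that order (R = Rz(yaw) Ry(pitch) Rx(roll)).
In Python, from station import arm gives the robot as it stands.
- The arm moves only by the tool move_arm, never from a script. Its argument "rows" is text: rows parted by semicolons, each of 7 numbers parted by spaces: the turn, a rotation vector about the tool's x, y, z in degrees, then the shift along the tool's x, y, z in m, then the finger opening in m, from 0 to 0.0876. A call has 1 to 8 rows; each row shifts and turns the commanded pose from where the row before left it, along the tool's axes as they then stand; what a row does not reach is not made up. A row lasts 1/8 s, in which the tool goes at most 62.5 mm and 10.7 degrees, less where a joint would pass 70% of its speed; a pose out of reach is approached as far as the arm can. A call is refused whole if a number of a shift passes 0.0625 or a number of a turn 10.7, either way. A call with a gripper value outside its range is refused whole. The fingers move at their own pace and stop on an object; "squeeze" is the grip in N (left out, the last holds). Time passes only in rows, so rows that do not move let the fingers close. It gives the time, the measured TCP pose, the force, the opening and the grip force at its end, in the units of the state.
- arm.get_state(): the state, without advancing time (a new reading comes with each control period).
- arm.grab_frame(name): name is "scene" or "top" or "wrist"; returns (picture, depth): 384x512x3 uint8, blue, green, red; 384x512 float32, m along the optical axis (not along the pixel's ray), 0 where there is no reading.
- arm.camera_model(name): a dict with "mtx" (3x3 intrinsics, pixels), "camera_from_world" (4x4, takes a point from world to camera coordinates); the wrist camera has in their place "mount" (4x4, takes a point from camera to tool coordinates, whose origin is the TCP and whose axes are the flange's). Camera axes: x right, y down, z forward; pixel columns grow to the right and rows downward; lengths in m; the calibration is good to about 2 mm. A picture is of the moment at which its call begins: read the wrist's pose just before it. camera_model takes no time and is no camera call.
- arm.job_done(): hands the job in; it is judged then, once.
The state is a dict: "t": time; "q": joint angles; "qd": joint speeds; "joint_efforts": joint torques, N m; "eef_pos": TCP position; "ee_rot": TCP orientation; "force": force on the tool from outside, world axes, zero at the start; "moment": the same for the moment, N m; "width": finger opening in m; "gripper_force": force on a finger pad.
Only numpy, scipy, OpenCV 4.12 (cv2) and the standard library are available. Lean on these libraries where they do the work, as an engineer would, in place of code of your own. Each camera call takes 0.05 s, during which the arm holds its last target. There are 200 camera calls.

## Task

Take the brass steam dome, the widest of the three loose fittings in the cardboard tray, and press it straight down onto the empty stud on top of the model engine's boiler: it clicks over the catches part-way, then keep pressing until it sits fully down on its seat. Finish while still holding it there, the gripper pushing firmly down on the dome; do not let up or move away at the end. Leave everything else on the table where it is.

Things in the scene. Friction and masses are not known exactly. Their poses are not given: they have to be found in the camera images.
- dome: the steam dome, a loose brass cap, 40 mm across, 38 mm tall, about 90 g: straight round side to 28 mm, then a rounded top with a 16 mm flat. Hollow from below: a 3 mm thick lip at the bottom leaves a 21 mm round opening; above it the bore is 28 mm wide, up to 24 mm from the underside. Origin: centre of its underside, z up. Starts upright, open side down, on the tray floor in any of three places
- loco: model tank engine on a wooden plinth, 340 x 110 mm, fixed, left or right of the middle. Origin under the plinth, straight below the stud; x runs from chimney to cab. The fixed black chimney (30 mm across, top 193 mm above the table) stands 108 mm from the stud towards -x; the cab roof (top 169 mm above the table) begins 68 mm from the stud towards +x; the boiler is 72 mm across
- seat_top (a point): centre of the round brass seat, 44 mm across, on top of the boiler, 155 mm above the table; axes as loco. A fixed steel stud rises from it: 17 mm across up to 13 mm, tapering to 8 mm across at 19 mm. When the dome is fully down its origin lies here
- seat: the seat with its stud (origin as seat_top). Four sprung round catches stick out of the stud to 26 mm across, 9 mm above the seat. Going down, the dome's lip meets them when its underside is about 13 mm up; the push rises to some 9 N (6 to 14) by 10 mm, drops to nothing by 8 mm, and from 6.5 to 2.5 mm they snap over the lip and pull it down; it stops hard on the seat
- tray: shallow cardboard tray, 310 x 155 mm, wall 22 mm high and 4 mm thick, floor 4 mm thick, heavy and fixed; origin at the centre of its underside, x along its length. The three fittings stand in a row along its x, about 90 mm apart, in any order.
- sand_dome: bystander: smaller solid brass dome, 26 mm across, 24 mm tall, in the tray; origin at the centre of its underside
- chimney: bystander: brass chimney with a flared top, 32 mm across, 57 mm tall, in the tray; origin at the centre of its underside
- glue: bystander: bottle, 38 mm across, 100 mm tall, on the left; origin at the centre of its underside
- screwdriver: bystander: screwdriver lying on the right, 170 mm long; origin under its middle
- paint: bystander: small paint tin, 44 mm across, 50 mm tall, on the right; origin at the centre of its underside
- carton: bystander: closed cardboard box, 120 x 70 x 50 mm, on the left; origin at the centre of its underside
There are look-alikes about, which are no part of the job. What is shaped like the dome but green or pink is not meant.

How it is judged:
On the way, in this order (a step that is already met when the one before it is completed fails the run):
1. the dome is carried over the seat, not yet on the catches (horizontal distance between dome and seat_top below 0.03 m and z of dome in the frame of seat_top above 0.009 m), for 0.05 s.
2. the dome has snapped over the catches and is down on its seat (horizontal distance between dome and seat_top below 0.0035 m and z of dome in the frame of seat_top below 0.002 m and angle between dome's own z axis and vertical below 0.09 rad), for 0.2 s.
At the end, for the whole second after the job is handed in: The dome sits upright (within 5 degrees) on the seat, centred within 3.5 mm and down within 2 mm, at rest, and the robot is still pushing on it so that it bears on the seat with more than 3.5 N (all of step 2 and z of dome in the frame of seat_top above -0.003 m and contact force between dome and seat above 3.5 N and contact force between any of the fingers, the arm and dome above 2.5 N and linear speed of dome below 0.02 m/s); the arm keeps its last pose, push and grip.
It fails at once if another thing on the table was moved more than 25 mm (distance of any of sand_dome, chimney, glue, screwdriver, paint, carton from where it was at the start of the episode above 0.025 m).
It also fails if it takes over 42 s, if anything falls off the work surface, if the arm or the gripper's body presses on something with over 40 N, if the wrist force passes 120 N, or if a joint passes its speed limit or range.

## Working session

There is one attempt and no reset: what is moved stays moved. The work goes in short steps, Python scripts to look and compute and a tool call to move; the robot and the scene stay as the last step left them, time stands still between calls to the robot, and variables do not carry over. Pictures are saved under pics/ and viewed, at most 10 in all, crops included, and the job is handed in when it is done.

Besides the shell and the picture viewer there is one more tool, called after "Request:" by a JSON object that holds its "fn" and its "kwargs", one argument or row to a line. move_arm: Moves the arm, as the interface text tells. Its arguments: {"type":"object","properties":{"rows":{"type":"string"},"squeeze":{"type":"number"}},"required":["rows"]}

```bash
ls; mkdir -p pics; python3 - <<'E'
from station import arm
import cv2,numpy as np
s=arm.get_state();print({k:np.round(v,3).tolist() for k,v in s.items()},arm.finger_overhang)
np.set_printoptions(suppress=True,precision=4)
for n in("scene","top"):
    p,d=arm.grab_frame(n);cv2.imwrite(f"pics/{n}0.png",p);np.savez(f"{n}0.npz",p=p,d=d)
    print(n,arm.camera_model(n))
print(arm.camera_model("wrist"))
a=cv2.imread("pics/scene0.png");b=cv2.imread("pics/top0.png")
E
```

```text
pics
{'t': 0.0, 'q': [1.506, 0.359, 0.011, -0.0, -1.224, -0.288], 'qd': [0.001, 0.001, 0.0, 0.001, 0.0, 0.0], 'joint_efforts': [0.0, -58.272, 29.305, 6.997, 0.007, -0.0], 'eef_pos': [0.233, 0.633, 0.234], 'ee_rot': [3.14, -0.0, -0.353], 'force': [-0.505, 0.183, -0.617], 'moment': [0.03, 0.012, 0.02], 'gripper_force': 0.0, 'width': 0.087} 0.008
scene {'mtx': array([[391.252 ,   0.    , 262.8348],
       [  0.    , 391.252 , 188.6361],
       [  0.    ,   0.    ,   1.    ]]), 'camera_from_world': array([[-0.2045,  0.9788, -0.0148,  0.129 ],
       [ 0.5315,  0.0983, -0.8414, -0.1893],
       [-0.822 , -0.1799, -0.5403,  1.7   ],
       [ 0.    ,  0.    ,  0.    ,  1.    ]])}
top {'mtx': array([[371.014 ,   0.    , 257.7409],
       [  0.    , 371.014 , 192.0404],
       [  0.    ,   0.    ,   1.    ]]), 'camera_from_world': array([[ 0.0087, -0.9997,  0.0235, -0.0253],
       [-0.9811, -0.013 , -0.1931,  0.5818],
       [ 0.1934, -0.0213, -0.9809,  1.3453],
       [ 0.    ,  0.    ,  0.    ,  1.    ]])}
{'mtx': array([[267.0359,   0.    , 252.7418],
       [  0.    , 267.0359, 192.8411],
       [  0.    ,   0.    ,   1.    ]]), 'mount': array([[-0.0004, -0.9641, -0.2654,  0.0723],
       [ 1.    , -0.0007,  0.0011, -0.0006],
       [-0.0012, -0.2654,  0.9641, -0.1506],
       [ 0.    ,  0.    ,  0.    ,  1.    ]])}
```

View pics/top0.png

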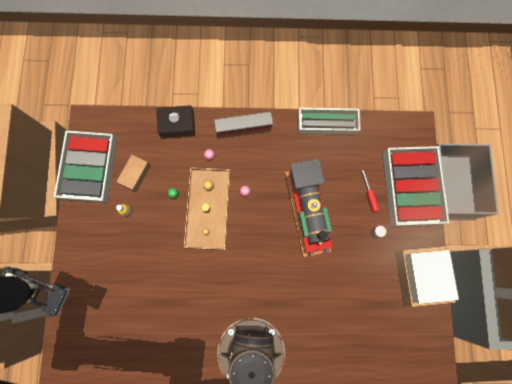

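View pics/scene0.png

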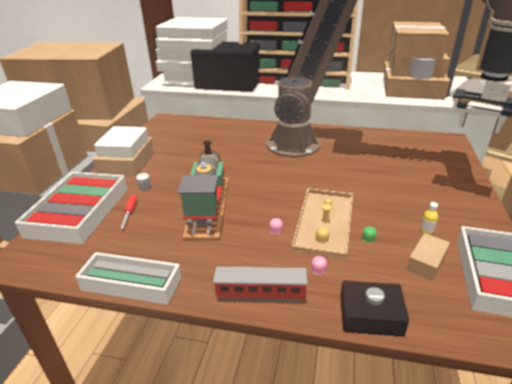

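The top view shows the tray at (207,208). Candidates are the three brass fittings at (208,185), (206,208) and (206,232), the green look-alike at (173,193), the pink ones at (209,154) and (245,190), and the silver knob at (174,117). By description the widest brass piece is at (208,185), which is (322,234) in the scene view. I'll check that in a close crop and measure.

```bash
cat > h.py <<'E'
import numpy as np,cv2
from scipy.spatial.transform import Rotation as R
from station import arm
np.set_printoptions(suppress=True,precision=4)
def cam(n,s=None):
    m=arm.camera_model(n);K=m["mtx"]
    if n=="wrist":
        T=np.eye(4);T[:3,:3]=R.from_euler("xyz",s["ee_rot"]).as_matrix();T[:3,3]=s["eef_pos"]
        return K,T@m["mount"]
    return K,np.linalg.inv(m["camera_from_world"])
def onplane(uv,z,K,W):
    r=W[:3,:3]@np.linalg.inv(K)@[uv[0],uv[1],1.];o=W[:3,3]
    return o+r*(z-o[2])/r[2]
def cloud(d,K,W):
    v,u=np.indices(d.shape);P=np.stack([(u-K[0,2])/K[0,0]*d,(v-K[1,2])/K[1,1]*d,d],-1)
    return P@W[:3,:3].T+W[:3,3]
def brass(p):
    h=cv2.cvtColor(p,cv2.COLOR_BGR2HSV);return cv2.inRange(h,(20,120,90),(32,255,255))
E
python3 - <<'E'
from h import *
for n in("scene","top"):
    f=np.load(n+"0.npz");p,d=f["p"],f["d"];K,W=cam(n);C=cloud(d,K,W)
    m=brass(p);N,L,S,c=cv2.connectedComponentsWithStats(m)
    for i in range(1,N):
        if S[i,4]<12: continue
        q=C[(L==i)&(d>0)]
        if abs(q[:,1]).max()>.5: continue
        print(n,S[i],c[i].round(1),"med",np.median(q,0),"zmax",q[:,2].max(),"plane.04",onplane(c[i],.03,K,W)[:2],"plane.155",onplane(c[i],.155,K,W)[:2])
t=cv2.imread("pics/top0.png")[150:260,160:350];s=cv2.imread("pics/scene0.png")[140:260,170:350]
cv2.imwrite("pics/c0.png",np.vstack([cv2.resize(t,(760,440),interpolation=2)[:300],cv2.resize(s,(760,506),interpolation=2)[:300]]))
tt=cv2.resize(t,(440,255),interpolation=2)
cv2.imwrite("pics/c0.png",np.vstack([cv2.resize(t,(500,290),interpolation=2),cv2.resize(s,(500,305),interpolation=2)]))
E
```

```text
scene [197 167  13   5  39] [203.3 169.5] med [ 0.5311 -0.206   0.1566] zmax 0.15866769823901528 plane.04 [ 0.3224 -0.2927] plane.155 [ 0.5279 -0.2087]
scene [323 200   8  11  43] [327.  204.8] med [0.5126 0.1784 0.0588] zmax 0.06556139584643284 plane.04 [0.4689 0.1786] plane.155 [0.6494 0.1819]
scene [317 228  12   8  57] [322.4 231.8] med [0.6245 0.1747 0.0408] zmax 0.045734943299842956 plane.04 [0.6101 0.1749] plane.155 [0.7664 0.1789]
scene [421 229  12   5  24] [426.1 231.7] med [0.5265 0.4794 0.0096] zmax 0.014727694243259704 plane.04 [0.5532 0.4721] plane.155 [0.7193 0.4252]
top [204 181   7   7  36] [207.2 184.1] med [0.6138 0.1748 0.0414] zmax 0.04974907230001824 plane.04 [0.6162 0.1755] plane.155 [0.589  0.1609]
top [308 199  12  12  78] [313. 205.] med [ 0.5185 -0.2083  0.1543] zmax 0.16846285567474317 plane.04 [ 0.5396 -0.2322] plane.155 [ 0.5192 -0.2105]
top [202 203   8   9  52] [205.2 206.7] med [0.5237 0.1766 0.0613] zmax 0.06816740555128176 plane.04 [0.5279 0.1801] plane.155 [0.5085 0.165 ]
top [203 229   5   5  13] [205. 231.] med [0.4355 0.1774 0.0275] zmax 0.03448498422496149 plane.04 [0.4353 0.1777] plane.155 [0.4242 0.1628]
```

View pics/c0.png

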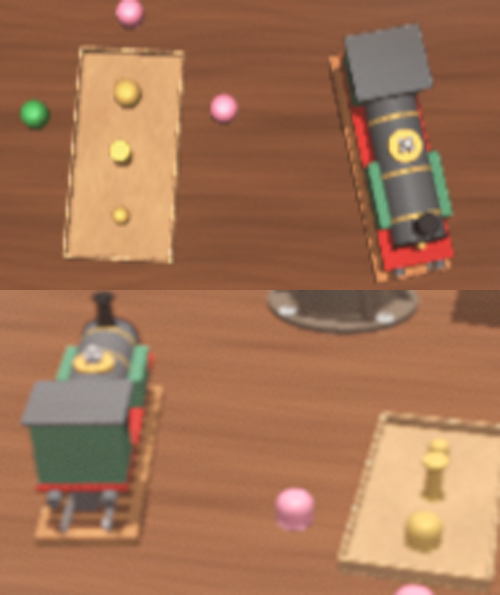

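The crop confirms it: the widest rounded brass cap is at (208,185) top, (322,234) scene. Its measured top is z≈0.042 at about (0.614, 0.175), which matches a 38 mm dome on a 4 mm floor. The flared chimney and the sand dome are the other two brass fittings. The stud is near (0.52, -0.21, 0.155). Moving above the dome.

Request:
{"fn": "move_arm", "kwargs": {
  "rows": "0 0 -10.1 0 0 0 0.0876;0 0 -10.1 0 0 0 0.0876;0 0 0 0.038 0.0458 0 0.0876;0 0 0 0.038 0.0458 0 0.0876;0 0 0 0.038 0.0458 0 0.0876;0 0 0 0.038 0.0458 0 0.0876;0 0 0 0.038 0.0458 0 0.0876;0 0 0 0.038 0.0458 0 0.0876"
}}

```text
t: 1.1
eef_pos: [0.462, 0.3569, 0.2344]
ee_rot: [3.141, 0.0, 0.0]
force: [0.9, 1.0, 0.3]
width: 0.0877
gripper_force: 0.0
```

Request:
{"fn": "move_arm", "kwargs": {
  "rows": "0 0 0 0.038 0.0458 0 0.0876;0 0 0 0.038 0.0458 0 0.0876;0 0 0 0.038 0.0458 0 0.0876;0 0 0 0.038 0.0458 0 0.0876;0 0 0 0 0 0.03 0.0876;0 0 0 0 0 0.03 0.0876;0 0 0 0 0 0 0.0876;0 0 0 0 0 0 0.0876"
}}

```text
t: 2.1
eef_pos: [0.6136, 0.1756, 0.1756]
ee_rot: [3.142, -0.001, 0.0]
force: [0.2, 0.1, 1.2]
width: 0.0875
gripper_force: 0.0
```

```bash
cat > w.py <<'E'
import sys
from h import *
s=arm.get_state();p,d=arm.grab_frame("wrist");cv2.imwrite(f"pics/{sys.argv[1]}.png",p)
K,W=cam("wrist",s);C=cloud(d,K,W)
print("t",s["t"],"tcp",s["eef_pos"],"rpy",s["ee_rot"],"f",s["force"],"w",s["width"])
m=brass(p);N,L,S,c=cv2.connectedComponentsWithStats(m)
for i in range(1,N):
    if S[i,4]<150: continue
    q=C[(L==i)&(d>0)]
    zt=np.percentile(q[:,2],95);cs=max(cv2.findContours((L==i).astype('u1'),0,2)[0],key=cv2.contourArea)
    (e,r)=cv2.minEnclosingCircle(cs)
    top=q[q[:,2]>zt-.003]
    print(S[i],"ctr",c[i].round(1),"circ",np.round(e,1),round(r,1),"ztop",zt,"box",q.min(0),q.max(0),"topmean",top.mean(0))
E
python3 w.py w1
```

```text
t 2.1 tcp [0.6136 0.1756 0.1756] rpy [ 3.1416 -0.001   0.0003] f [0.1539 0.1309 1.177 ] w 0.08752383734131523
```

View pics/w1.png

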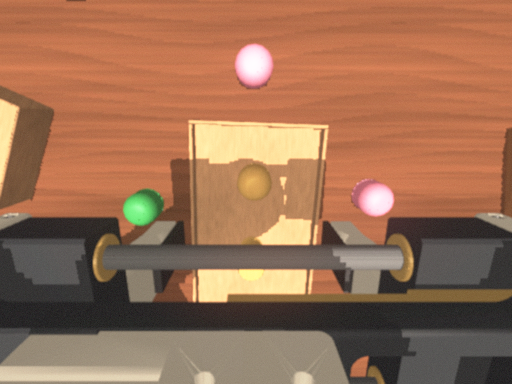

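The wrist view shows the dome shaded at about (254,182), radius about 17 px, and centred between the fingers. The green and pink look-alikes are outside the tray. I'll locate the dome by its depth and its outline.

```bash
cat > dz.py <<'E'
from h import *
s=arm.get_state();p,d=arm.grab_frame("wrist");K,W=cam("wrist",s);C=cloud(d,K,W)
v,u=np.indices(d.shape)
near=(abs(u-254)<30)&(abs(v-182)<30)
m=(near&(d>0)&(C[...,2]>.03)&(C[...,2]<.06))
q=C[m];print(m.sum(),"mean",q.mean(0),"min",q.min(0),"max",q.max(0), "ztop",np.percentile(q[:,2],90))
t=q[q[:,2]>np.percentile(q[:,2],90)-.002];print("top",t.mean(0),np.ptp(t,0))
# outline
h=cv2.cvtColor(p,cv2.COLOR_BGR2HSV);print(h[182,254],h[182,225],h[182,212])
mm=((h[...,1]>170)&near).astype('u1')
cs=max(cv2.findContours(mm,0,2)[0],key=cv2.contourArea);e,r=cv2.minEnclosingCircle(cs);print("circ",e,r,onplane(e,.03,K,W),"r m",r/K[0,0]*(W[2,3]-.03))
E
python3 dz.py
```

```text
903 mean [0.6185 0.1744 0.0393] min [0.5972 0.1551 0.0301] max [0.6361 0.1938 0.0448] ztop 0.0425835774120367
top [0.6163 0.1744 0.042 ] [0.0272 0.0264 0.0042]
[ 18 147 228] [ 14 130 186] [ 13 126 184]Traceback (most recent call last):
  File "dz.py", line 11, in <module>
    cs=max(cv2.findContours(mm,0,2)[0],key=cv2.contourArea);e,r=cv2.minEnclosingCircle(cs);print("circ",e,r,onplane(e,.03,K,W),"r m",r/K[0,0]*(W[2,3]-.03))
ValueError: max() iterable argument is empty
```

Request:
{"fn": "move_arm", "kwargs": {
  "rows": "0 0 0 0.003 0.0012 0.03 0.07;0 0 0 0 0 0.03 0.07;0 0 0 0 0 0.03 0.07;0 0 0 0 0 0.03 0.07;0 0 0 0 0 0.02 0.07;0 0 0 0 0 0.01 0.07;0 0 0 0 0 0.0075 0.07;0 0 0 0 0 0 0.07"
}}

```text
t: 3.2
eef_pos: [0.6163, 0.1743, 0.0173]
ee_rot: [-3.141, -0.0, -0.0]
force: [0.5, -0.4, -0.3]
width: 0.0697
gripper_force: 0.0
```

Request:
{"fn": "move_arm", "kwargs": {
  "rows": "0 0 0 0 0 0 0.03;0 0 0 0 0 0 0.03;0 0 0 0 0 0 0.03;0 0 0 0 0 0 0.03;0 0 0 0 0 0 0.03;0 0 0 0 0 0 0.03",
  "squeeze": 45
}}

```text
t: 3.95
eef_pos: [0.6162, 0.1741, 0.0173]
ee_rot: [-3.142, -0.0, -0.0]
force: [-1.6, -0.1, 4.0]
width: 0.0387
gripper_force: 45.0
```

Request:
{"fn": "move_arm", "kwargs": {
  "rows": "0 0 0 0 0 -0.03 0.03;0 0 0 0 0 -0.04 0.03;0 0 0 0 0 -0.05 0.03;0 0 0 0 0 -0.05 0.03;0 0 0 0 0 -0.05 0.03;0 0 0 0 0 0 0.03"
}}

```text
t: 4.7
eef_pos: [0.6181, 0.175, 0.2419]
ee_rot: [-3.138, -0.007, 0.0]
force: [-0.5, -0.4, -1.1]
width: 0.0389
gripper_force: 45.0
```

```bash
cat > g.py <<'E'
from h import *; import sys
s=arm.get_state();p,d=arm.grab_frame("wrist");K,W=cam("wrist",s);cv2.imwrite(f"pics/{sys.argv[1]}.png",p)
T=np.linalg.inv(W)
print("tcp",s["eef_pos"],s["ee_rot"],"w",s["width"],s["gripper_force"],"f",s["force"])
C=cloud(d,K,arm.camera_model("wrist")["mount"])   # tool coords
m=(d>0)&(abs(C[...,1])<.0215)&(C[...,2]>-.012)&(C[...,2]<.03)&(abs(C[...,0])<.05)
q=C[m];print(m.sum(),q.min(0),q.max(0))
for z in np.arange(-.01,.03,.004):
    a=q[abs(q[:,2]-z)<.002]
    if len(a)>5:print("z",round(z,3),len(a),"x max",np.percentile(a[:,0],98),"y",a[:,1].min(),a[:,1].max())
E
python3 g.py w2
```

```text
tcp [0.6181 0.175  0.2419] [-3.138  -0.0074  0.0001] w 0.038881920916165484 44.99971169352648 f [-0.4689 -0.3882 -1.1184]
913 [ 0.0033 -0.0215 -0.012 ] [0.0203 0.0215 0.0126]
z -0.01 202 x max 0.019776793139195375 y -0.021397305551035743 0.021473901618606243
z -0.006 169 x max 0.01997139485504903 y -0.02144928635068815 0.02146133991843722
z -0.002 171 x max 0.01998397361338994 y -0.02137551889876582 0.021395406554621924
z 0.002 149 x max 0.01982269138787923 y -0.02147404165500172 0.021442494409790448
z 0.006 131 x max 0.019736752857666986 y -0.021126648246931383 0.02141396894615115
z 0.01 88 x max 0.01971893163035286 y -0.01873178839005403 0.017479710658974405
```

View pics/w2.png

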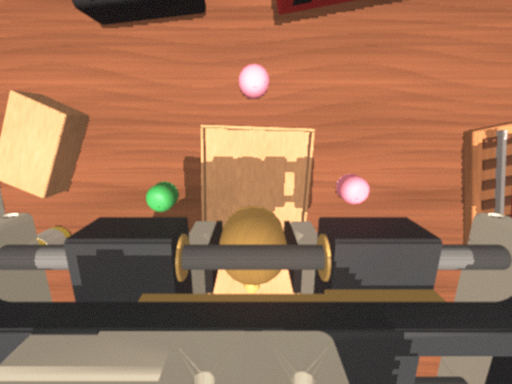

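The dome is firmly held at (254,245). Its front is at tool x = 19.8 mm, so it is centred at tool x≈0. Next I'll view the seat from a stand just short of it.

Request:
{"fn": "move_arm", "kwargs": {
  "rows": "0 0 0 -0.0198 0.0481 0 0.03;0 0 0 -0.0198 0.0481 0 0.03;0 0 0 -0.0198 0.0481 0 0.03;0 0 0 -0.0198 0.0481 0 0.03;0 0 0 -0.0198 0.0481 0 0.03;0 0 0 -0.0198 0.0481 0 0.03;0 0 0 -0.0198 0.0481 0 0.03;0 0 0 -0.0198 0.0481 0 0.03"
}}

```text
t: 5.75
eef_pos: [0.4559, -0.2118, 0.2355]
ee_rot: [-3.141, 0.002, -0.0]
force: [0.5, 0.2, -0.9]
width: 0.0383
gripper_force: 45.0
```

Request:
{"fn": "move_arm", "kwargs": {
  "rows": "0 0 0 0 0 0 0.03;0 0 0 0 0 0 0.03;0 0 0 0 0 0 0.03"
}}

```text
t: 6.12
eef_pos: [0.4578, -0.2099, 0.2364]
ee_rot: [-3.141, 0.001, 0.001]
force: [0.5, 0.6, -0.9]
width: 0.0387
gripper_force: 45.0
```

```bash
python3 w.py w3
```

```text
t 6.125 tcp [ 0.4578 -0.2099  0.2364] rpy [-3.1413  0.001   0.0007] f [ 0.4674  0.6398 -0.8657] w 0.038709669891495185
```

View pics/w3.png

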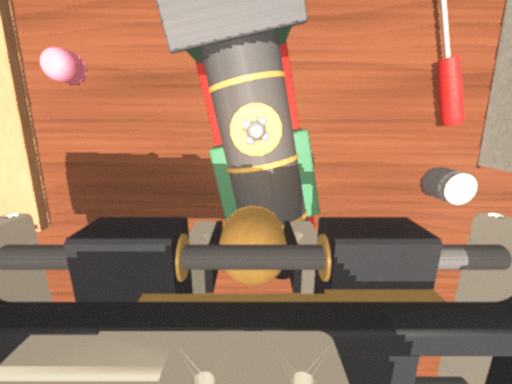

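The seat ring is clear at about (256,130), radius about 26 px, with the stud at (256,131). The chimney is hidden under the gripper. Fitting the ring's outline next.

```bash
cat > st.py <<'E'
from h import *
s=arm.get_state();p,d=arm.grab_frame("wrist");K,W=cam("wrist",s);C=cloud(d,K,W)
h=cv2.cvtColor(p,cv2.COLOR_BGR2HSV);print(h[118,245],h[180,270])
m=cv2.inRange(h,(12,110,100),(35,255,255));v,u=np.indices(d.shape)
m[(abs(u-256)>32)|(abs(v-130)>32)]=0
m=cv2.morphologyEx(m,cv2.MORPH_OPEN,np.ones((3,3)))
c=max(cv2.findContours(m,0,1)[0],key=cv2.contourArea);e=cv2.fitEllipse(cv2.convexHull(c));print("ell",e,"on .155",onplane(e[0],.155,K,W),"diam",np.array(e[1])/K[0,0]*d[m>0].mean())
q=C[m>0];print("z seat",np.median(q[:,2]),"bbox mid",(q.min(0)+q.max(0))/2,np.ptp(q,0))
b=(abs(u-256)<25)&(abs(v-130)<25)&(C[...,2]>.165)&(C[...,2]<.18);q=C[b];print("stud",b.sum(),q.mean(0),q.max(0),np.ptp(q,0),(q.min(0)+q.max(0))/2)
g=((h[...,1]<70)&(h[...,2]>110)&(abs(u-256)<9)&(abs(v-131)<9)).astype('u1')
print("white stud px",np.argwhere(g).mean(0)[::-1],onplane(np.argwhere(g).mean(0)[::-1],.170,K,W))
print(s["eef_pos"])
E
python3 st.py
```

```text
[ 30  55 255] [ 14  52 117]Traceback (most recent call last):
  File "st.py", line 7, in <module>
    c=max(cv2.findContours(m,0,1)[0],key=cv2.contourArea);e=cv2.fitEllipse(cv2.convexHull(c));print("ell",e,"on .155",onplane(e[0],.155,K,W),"diam",np.array(e[1])/K[0,0]*d[m>0].mean())
ValueError: max() iterable argument is empty
```

```bash
sed -i 's/^m=cv2.inRange.*;v,u/cv2.imwrite("pics\/w4.png",p);print(h[130,230:284:3].tolist());m=((h[...,2]>150)\&(h[...,1]>35)).astype("u1")*255;v,u/' st.py; python3 st.py
```

```text
[ 30  52 255] [ 12  49 114]
[[23, 111, 251], [30, 56, 255], [30, 54, 255], [30, 56, 255], [30, 70, 255], [20, 75, 239], [17, 41, 231], [0, 0, 255], [0, 0, 255], [0, 0, 255], [0, 0, 255], [15, 44, 224], [23, 88, 252], [30, 57, 255], [30, 58, 255], [30, 59, 255], [30, 60, 255], [26, 105, 255]]
ell ((257.2336730957031, 134.44102478027344), (67.3593521118164, 93.13753509521484), 171.66571044921875) on .155 [ 0.5178 -0.2135  0.155 ] diam [0.0579 0.08  ]
z seat 0.15428036055635885 bbox mid [ 0.5187 -0.2117  0.2545] [0.0592 0.0612 0.2655]
stud 584 [ 0.522  -0.212   0.1702] [ 0.5328 -0.201   0.1762] [0.0221 0.0219 0.0112] [ 0.5217 -0.212   0.1706]
white stud px [256. 131.] [ 0.5213 -0.2123  0.17  ]
[ 0.4579 -0.2098  0.2367]
```

```bash
python3 - <<'E'
from h import *
s=arm.get_state();K,W=cam("wrist",s)
v,u=np.indices((384,512));near=(abs(u-256)<32)&(abs(v-130)<32)
for n,f in(("w3",lambda h:(h[...,1]>90)&(h[...,2]>110)),("w4",lambda h:(h[...,2]>225))):
    h=cv2.cvtColor(cv2.imread(f"pics/{n}.png"),cv2.COLOR_BGR2HSV);print(h[130,224:290:4].tolist())
    m=cv2.morphologyEx((f(h)&near).astype('u1'),cv2.MORPH_OPEN,np.ones((7,7)))
    c=max(cv2.findContours(m,0,1)[0],key=cv2.contourArea);e=cv2.fitEllipse(cv2.convexHull(c))
    print(n,e,onplane(e[0],.155,K,W),"diam",np.array(e[1])/K[0,0]*.232)
E
```

```text
[[12, 47, 152], [12, 40, 167], [30, 57, 255], [30, 58, 255], [30, 55, 255], [23, 98, 249], [17, 41, 231], [0, 0, 255], [0, 0, 255], [0, 0, 255], [14, 49, 203], [30, 62, 255], [30, 59, 255], [30, 60, 255], [30, 72, 255], [16, 48, 164], [15, 51, 149]]Traceback (most recent call last):
  File "<stdin>", line 7, in <module>
ValueError: max() iterable argument is empty
```

```bash
cat > sf.py <<'E'
from h import *
def seat(p,K,W,uv=(256,130),w=34):
    v,u=np.indices((384,512));near=(abs(u-uv[0])<w)&(abs(v-uv[1])<w)
    h=cv2.cvtColor(p,cv2.COLOR_BGR2HSV)
    m=cv2.morphologyEx(((h[...,2]>220)&near).astype('u1'),cv2.MORPH_OPEN,np.ones((5,5)))
    c=max(cv2.findContours(m,0,1)[0],key=cv2.contourArea);e=cv2.fitEllipse(cv2.convexHull(c))
    P=onplane(e[0],.155,K,W);D=(W[:3,3]-P)@-W[:3,2]
    print(e,P,"diam mm",1e3*np.array(e[1])/K[0,0]*D);return m
if __name__=="__main__":
    s=arm.get_state();K,W=cam("wrist",s)
    for n in("w3","w4"): seat(cv2.imread(f"pics/{n}.png"),K,W)
E
python3 sf.py
```

```text
((255.48159790039062, 128.9694366455078), (52.70576095581055, 54.80768966674805), 178.12615966796875) [ 0.5224 -0.2121  0.155 ] diam mm [44.6344 46.4144]
((255.60035705566406, 129.33395385742188), (52.628761291503906, 54.32378387451172), 1.1356635093688965) [ 0.5221 -0.2122  0.155 ] diam mm [44.5849 46.0209]
```

The ring centre (0.522, -0.212) and the stud from depth (0.522, -0.212) agree, the ring diameter is about 45 mm and z is about 0.154, all as expected. Going over it and down to just above the stud.

Request:
{"fn": "move_arm", "kwargs": {
  "rows": "0 0 0 0.032 0.0011 0 0.03;0 0 0 0.0322 0.0011 0 0.03;0 0 0 0 0 0 0.03;0 0 0 0 0 0.02 0.03;0 0 0 0 0 0.015 0.03;0 0 0 0 0 0.008 0.03;0 0 0 0 0 0 0.03;0 0 0 0 0 0 0.03",
  "squeeze": 55
}}

```text
t: 7.28
eef_pos: [0.5222, -0.213, 0.1947]
ee_rot: [3.141, -0.001, -0.0]
force: [0.1, 1.6, -1.5]
width: 0.0385
gripper_force: 55.0
```

```bash
python3 - <<'E'
from h import *
for n,b in(("top",(270,170,80,70)),("scene",(170,130,80,70))):
    p,d=arm.grab_frame(n);x,y,w,hh=b;cv2.imwrite(f"pics/{n}1.png",p)
    globals()[n]=cv2.resize(p[y:y+hh,x:x+w],(400,350),interpolation=2)
cv2.imwrite("pics/c1.png",np.hstack([top,scene]));print(arm.get_state()["eef_pos"],arm.get_state()["force"])
E
```

```text
[ 0.5222 -0.213   0.1947] [ 0.7807  0.1494 -0.9807]
```

View pics/c1.png

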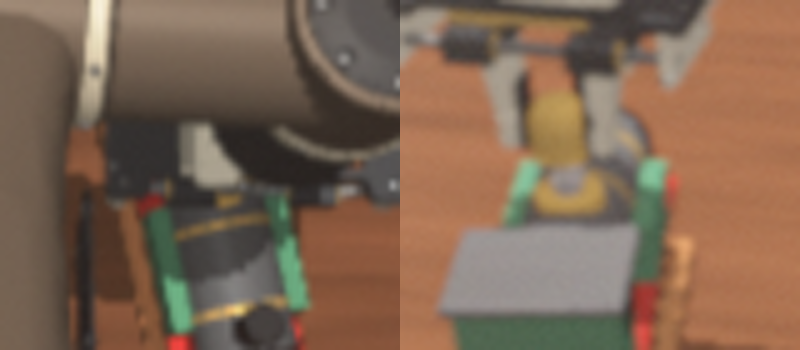

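The scene view shows the dome just above the stud: dome at crop (557,130), seat at (568,190). I'll compare their sideways alignment numerically.

```bash
python3 - <<'E'
from h import *
K,W=cam("scene");T=np.linalg.inv(W)
pr=lambda P:(lambda q:(K@q)[:2]/q[2])(T[:3,:3]@P+T[:3,3])
for P in([.522,-.212,.155],[.522,-.212,.174],[.5222,-.213,.2195],[.5222,-.213,.1815],[.5222,-.213,.20]):print(P,pr(np.array(P)))
p=cv2.imread("pics/scene1.png");h=cv2.cvtColor(p,cv2.COLOR_BGR2HSV)
for r in range(148,176):print(r,[ (u,int(h[r,u,0]),int(h[r,u,1]),int(h[r,u,2])) for u in range(193,213) if 15<=h[r,u,0]<=32 and h[r,u,1]>90][::1] and (lambda a:(min(a),max(a),len(a)))([u for u in range(193,213) if 15<=h[r,u,0]<=32 and h[r,u,1]>90]),end=" ")
E
```

```text
[0.522, -0.212, 0.155] [202.9667 168.4919]
[0.522, -0.212, 0.174] [202.3705 163.1741]
[0.5222, -0.213, 0.2195] [200.5667 150.0697]
[0.5222, -0.213, 0.1815] [201.8038 161.053 ]
[0.5222, -0.213, 0.2] [201.2068 155.7528]
148 (199, 204, 6) 149 (197, 205, 9) 150 (196, 206, 11) 151 (195, 206, 12) 152 (195, 206, 12) 153 (195, 206, 12) 154 (195, 206, 12) 155 (195, 206, 12) 156 (195, 206, 12) 157 (195, 206, 12) 158 (195, 206, 12) 159 (196, 206, 11) 160 (196, 207, 12) 161 (194, 207, 14) 162 (193, 206, 10) 163 [] 164 (208, 209, 2) 165 (207, 211, 5) 166 (198, 210, 6) 167 (197, 210, 7) 168 (197, 210, 9) 169 (197, 210, 14) 170 (197, 210, 14) 171 (197, 210, 14) 172 (198, 209, 12) 173 [] 174 [] 175 []
```

Two cameras put the dome about 2 mm too far toward -y. I'll shift +2 mm in y, enter the taper and read the side force.

Request:
{"fn": "move_arm", "kwargs": {
  "rows": "0 0 0 0 -0.002 0 0.03;0 0 0 0 0 0.004 0.03;0 0 0 0 0 0.004 0.03;0 0 0 0 0 0.003 0.03;0 0 0 0 0 0 0.03;0 0 0 0 0 0 0.03;0 0 0 0 0 0 0.03"
}}

```text
t: 8.25
eef_pos: [0.5219, -0.2109, 0.1832]
ee_rot: [3.142, -0.0, -0.0]
force: [0.4, 0.4, -0.7]
width: 0.0387
gripper_force: 55.0
```

```bash
python3 - <<'E'
from h import *
s=arm.get_state();F=[]
for i in range(4):
    p,d=arm.grab_frame("scene");F.append(p.astype(float));s=arm.get_state();print(s["eef_pos"],s["force"],s["moment"])
p=np.mean(F,0).astype('u1');cv2.imwrite("pics/scene2.png",p);h=cv2.cvtColor(p,cv2.COLOR_BGR2HSV)
K,W=cam("scene");T=np.linalg.inv(W)
pr=lambda P:(lambda q:(K@q)[:2]/q[2])(T[:3,:3]@P+T[:3,3])
t=s["eef_pos"];print("pred dome",pr(t+[0,0,.005]),"seat",pr(np.array([.522,-.212,.155])))
for r in range(150,176):
    a=[u for u in range(190,216) if 15<=h[r,u,0]<=32 and h[r,u,1]>90]
    if a:print(r,min(a),max(a),len(a),end=" | ")
E
```

```text
[ 0.5219 -0.2109  0.1832] [ 0.7342 -0.3083 -1.3137] [-0.0616 -0.0361 -0.0221]
[ 0.5219 -0.2109  0.1832] [ 0.6417 -0.5559 -0.9289] [-0.0133 -0.005  -0.0487]
[ 0.5219 -0.2109  0.1832] [-0.4386  0.0963 -1.3074] [-0.0219 -0.0318  0.0052]
[ 0.5219 -0.2109  0.1832] [-0.7121 -0.352  -1.556 ] [-0.0619  0.0368  0.0011]
pred dome [202.2778 159.1646] seat [202.9667 168.4919]
151 201 206 6 | 152 199 206 8 | 153 197 207 11 | 154 196 207 12 | 155 196 207 12 | 156 196 207 12 | 157 196 207 12 | 158 196 207 12 | 159 196 207 12 | 160 196 207 12 | 161 196 207 12 | 162 197 207 11 | 163 198 208 11 | 164 198 208 11 | 165 192 209 13 | 166 198 210 12 | 167 197 210 9 | 168 191 210 10 | 169 191 210 15 | 170 197 210 14 | 171 190 210 15 | 172 198 209 12 |
```

Request:
{"fn": "move_arm", "kwargs": {
  "rows": "0 0 0 0 0 0.0015 0.03;0 0 0 0 0 0 0.03;0 0 0 0 -0.001 0 0.03;0 0 0 0 -0.0005 0 0.03;0 0 0 0 0 0 0.03;0 0 0 0 0 0 0.03"
}}

```text
t: 9.2
eef_pos: [0.522, -0.2094, 0.1818]
ee_rot: [3.141, -0.001, -0.0]
force: [-0.2, -1.3, 2.8]
width: 0.0387
gripper_force: 55.0
```

Request:
{"fn": "move_arm", "kwargs": {
  "rows": "0 0 0 0 -0.001 0 0.03;0 0 0 0 -0.0005 0 0.03;0 0 0 0 0 0 0.03;0 0 0 0 0 0 0.03"
}}

```text
t: 9.7
eef_pos: [0.522, -0.2086, 0.1819]
ee_rot: [3.14, -0.0, -0.0]
force: [0.4, -5.2, 2.6]
width: 0.0386
gripper_force: 55.0
```

Contact on the +y side starts near y = -0.2093. Probing the other side.

Request:
{"fn": "move_arm", "kwargs": {
  "rows": "0 0 0 0 0.002 0 0.03;0 0 0 0 0.002 0 0.03;0 0 0 0 0.0015 0 0.03;0 0 0 0 0 0 0.03;0 0 0 0 0 0 0.03"
}}

```text
t: 10.32
eef_pos: [0.5218, -0.2132, 0.1814]
ee_rot: [-3.141, 0.0, -0.0]
force: [0.7, 1.2, -0.2]
width: 0.0382
gripper_force: 55.0
```

Request:
{"fn": "move_arm", "kwargs": {
  "rows": "0 0 0 0 0.001 0 0.03;0 0 0 0 0.0005 0 0.03;0 0 0 0 0 0 0.03;0 0 0 0 0 0 0.03"
}}

```text
t: 10.82
eef_pos: [0.522, -0.215, 0.1818]
ee_rot: [3.141, -0.0, -0.0]
force: [1.0, -0.3, 2.7]
width: 0.0385
gripper_force: 55.0
```

The vertical contact force is symmetric about y≈-0.212, which confirms the wrist estimate. Centring and pressing down.

Request:
{"fn": "move_arm", "kwargs": {
  "rows": "0 0 0 0 -0.002 0 0.03;0 0 0 0 -0.0009 0 0.03;0 0 0 0 0 0 0.03;0 0 0 0 0 0.001 0.03;0 0 0 0 0 0.001 0.03;0 0 0 0 0 0.001 0.03;0 0 0 0 0 0 0.03",
  "squeeze": 60
}}

```text
t: 11.7
eef_pos: [0.5225, -0.2124, 0.1797]
ee_rot: [3.141, -0.002, 0.0]
force: [-0.6, -1.4, 7.4]
width: 0.0385
gripper_force: 60.0
```

Request:
{"fn": "move_arm", "kwargs": {
  "rows": "0 0 0 0 0 0.001 0.03;0 0 0 0 0 0.001 0.03;0 0 0 0 0 0.001 0.03;0 0 0 0 0 0.001 0.03;0 0 0 0 0 0.001 0.03;0 0 0 0 0 0 0.03"
}}

```text
t: 12.45
eef_pos: [0.5214, -0.2118, 0.1724]
ee_rot: [-3.141, 0.001, -0.001]
force: [2.8, -1.4, -7.8]
width: 0.0383
gripper_force: 60.0
```

It clicked over the catches: the force swung from +7.4 to -7.8 N as they pulled it down. Continuing to the seat.

Request:
{"fn": "move_arm", "kwargs": {
  "rows": "0 0 0 0 0 0.001 0.03;0 0 0 0 0 0.001 0.03;0 0 0 0 0 0.001 0.03;0 0 0 0 0 0.001 0.03;0 0 0 0 0 0.001 0.03;0 0 0 0 0 0 0.03;0 0 0 0 0 0 0.03"
}}

```text
t: 13.32
eef_pos: [0.5219, -0.212, 0.1687]
ee_rot: [-3.142, -0.0, -0.0]
force: [0.1, 1.0, -2.0]
width: 0.0386
gripper_force: 60.0
```

Request:
{"fn": "move_arm", "kwargs": {
  "rows": "0 0 0 0 0 0.001 0.03;0 0 0 0 0 0.001 0.03;0 0 0 0 0 0.001 0.03;0 0 0 0 0 0 0.03;0 0 0 0 0 0 0.03"
}}

```text
t: 13.95
eef_pos: [0.5221, -0.212, 0.1682]
ee_rot: [3.141, -0.002, 0.001]
force: [-6.6, 5.7, 18.0]
width: 0.0386
gripper_force: 60.0
```

Request:
{"fn": "move_arm", "kwargs": {
  "rows": "0 0 0 0 0 0.0005 0.03;0 0 0 0 0 0 0.03;0 0 0 0 0 0 0.03;0 0 0 0 0 0 0.03;0 0 0 0 0 0 0.03;0 0 0 0 0 0 0.03;0 0 0 0 0 0 0.03;0 0 0 0 0 0 0.03"
}}

```text
t: 14.95
eef_pos: [0.522, -0.212, 0.1682]
ee_rot: [3.141, -0.002, 0.001]
force: [-8.9, 6.0, 23.1]
width: 0.0384
gripper_force: 60.0
```

```bash
python3 - <<'E'
from h import *
p,d=arm.grab_frame("scene");cv2.imwrite("pics/c3.png",cv2.resize(p[120:220,150:270],(720,600),interpolation=2))
s=arm.get_state();print(s["t"],s["eef_pos"],s["force"],s["ee_rot"])
E
python3 g.py w9
```

```text
15.0 [ 0.5221 -0.212   0.1682] [-7.8599  6.5471 22.3112] [ 3.1407 -0.002   0.0007]
tcp [ 0.5221 -0.212   0.1682] [ 3.1407 -0.002   0.0007] w 0.038673539636890956 60.00732101005269 f [-7.8599  6.5471 22.3112]
4951 [-0.05   -0.0215 -0.012 ] [0.05   0.0215 0.03  ]
z -0.01 199 x max 0.019763771020443424 y -0.02139930521461169 0.02131149911520845
z -0.006 174 x max 0.019899006112415286 y -0.020998329665450947 0.021297347948983265
z -0.002 153 x max 0.019848734692179067 y -0.02139303220801998 0.02121516005022446
z 0.002 158 x max 0.01986388413252879 y -0.021499039062387922 0.021413519725398462
z 0.006 129 x max 0.01974110048299709 y -0.021260257698534783 0.021380847996146507
z 0.01 114 x max 0.02035495617828085 y -0.01974831680083587 0.01905387229604968
z 0.014 365 x max 0.04319986968174326 y -0.02035415709273315 0.019863882959705675
z 0.018 2410 x max 0.04923981530083075 y -0.021461751919667895 0.021311927956906444
z 0.022 749 x max 0.049068159126592646 y -0.021476929966402016 0.021104287845132935
z 0.026 405 x max 0.04919784189173722 y -0.018102128245088143 0.021209764103935085
```

View pics/c3.png

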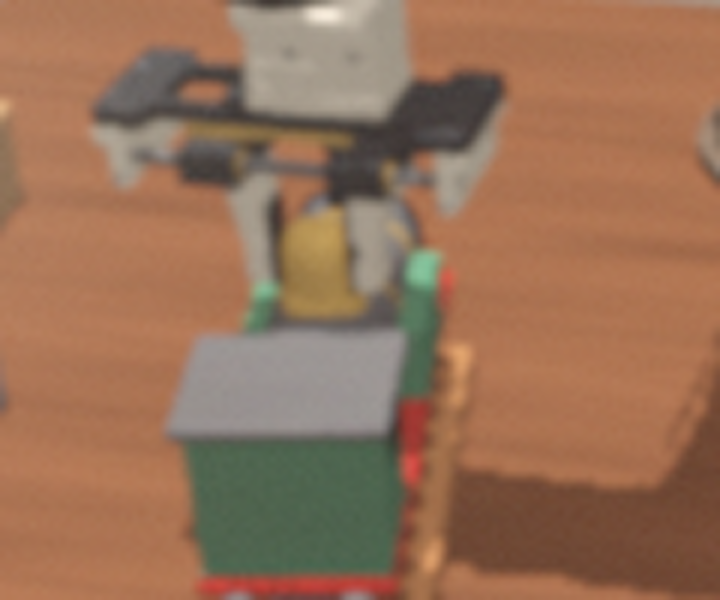

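The crop shows the dome, at about (315,262), down on the seat with no gap and still in the fingers. It is steady and upright at the expected height (TCP 0.1682), under about 22 N of downward push. Handing in.

```bash
python3 -c "
from station import arm
print(arm.job_done())"
```

```text
the job is handed in; nothing more can be done
None
```

I snapped the brass steam dome over the catches and pressed it fully down onto its seat, and handed the job in at about 15 s with the gripper still holding it and pushing down at about 22 N; no verdict came back.

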